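Close up the trivet and hold the pot lid level over it

TASK

Three green silicone trivet bars lie in a loose left-to-right line: nudge the two outer ones up to the middle one, which stays about where it is, so that the three make one straight left-to-right row, square to one another, ends practically touching (gaps of at most a few millimetres) and long edges flush, and let go of them. Only then take the cast aluminium pot lid by its grip, draw it out of the leaning lid rack, turn it level with the grip upward and finish while still holding it, steady, centred above the middle bar with its underside about 15 cm above the counter: do not set it down or let go. Leave the rest of the things on the counter where they stand.

Things in the scene. Friction and masses are not known exactly. Their poses are not given: they have to be found in the camera images.
- bar_mid_c (a point): Centre (7 mm up) of the middle of three equal loose trivet bars: green silicone, 50 mm along x, 70 mm along y, 14 mm high, 90 g, flat on the counter at z = 0. Its x points away from the robot within 0.3 rad, y to the left; the row runs along its y. The rack stands in the other half (left or right) of the counter.
- bar_left_c (a point): Centre of the bar at the left (+y) of the middle one; same size and axes. It starts turned up to 0.3 rad from the middle bar, with a gap of 15 to 35 mm between their ends and up to 30 mm forward or back.
- bar_right_c (a point): Centre of the bar at the right (-y) of the middle one; same size and axes, starting likewise out of line.
- lid_grip (a point): Grip point of the cast aluminium pot lid (about 0.45 kg, loose): middle of its fin-shaped grip, 45 mm above the underside. The fin is 16 mm thick along the lid's y, 70 mm long along x, from 16 to 60 mm above the underside; pinch it across y. Axes: z square to the disc on the grip side; at the start x points up and away along the rack's slope, y is level.
- lid_under (a point): Centre of the lid's flat underside; same axes as lid_grip. The lid is a disc of 190 mm diameter with an 8 mm thick rim and a low dome 18 mm high (132 mm dia). In the rack this point is about 97 mm above the counter.
- lid_rack: Fixed lid rack, 150 mm high: wooden base 170 x 130 x 12 mm, two bent sides of 8 mm steel wire 90 mm apart. Origin under the base, x level, away from the robot within 0.3 rad. The lid leans back in it, 55 deg from level, grip side up and towards the robot, its centre straight above the origin. Two hooks hold its lower rim; drawn 40 mm along its own x (up the slope) it is free.
- jar_near: Bystander, leave alone: squat glass jar with steel twist cap, 58 dia x 56 high, standing between the robot and the pinch bowl (mm). Origin under its centre.
- jar_far: Bystander, leave alone: same squat jar, standing beyond the pinch bowl (mm). Origin under its centre.
- pinch_bowl: Bystander, leave alone: small white bowl, 72 dia x 32 high, between the rack and the bars (mm). Origin under its centre.
- skimmer: Bystander, leave alone: steel skimmer lying flat along left-right, head 100 dia, handle 270 long, behind everything (mm). Origin under its head.
- measure: Bystander, leave alone: small steel measuring cup, 60 dia x 40 high, near the robot on the left (mm). Origin under its centre.
- ramekin: Bystander, leave alone: white ramekin, 68 dia x 45 high, near the robot on the right (mm). Origin under its centre.
Mind the look-alikes: they are no part of the job. Leave any brown or white look-alike of the part that bears bar_left_c alone.

How it is judged:
By the outcome, as a careful person would: the job done as asked, in the order asked, and still so for the second after the job is handed in, while the arm keeps its last pose, push and grip.
It also fails if it takes over 66 s, if anything falls off the work surface, if the arm or the gripper's body presses on something with over 40 N, if the wrist force passes 120 N, or if a joint passes its speed limit or range.

ROBOT

A 7-joint arm with a two-finger parallel gripper is mounted at the origin on the work surface. World frame = base frame: x ahead of the robot, y to its left, z up, the work surface at z = 0. Lengths are in m, angles in rad, forces in N, time in s.
With the tool pointing down it reaches from about 0.4 to 0.875 m from the base axis. Payload 19.3 kg.
Tool frame: the origin (TCP) lies at the very end of the fingers, on their centre line; the grasp point (between the pads) lies 19 mm behind it; z points along the fingers, y is the direction in which the jaws open and shut (so a half turn about z gives the same grasp; the last joint's range is limited). The gripper opens to 85 mm and grips with 20 to 120 N. Pads are 22 mm wide; open, the fingers measure 114 mm over their backs; the gripper's body (76 mm by 85 mm) begins 54 mm behind the grasp point. The pads swing forward as they close: fully open they stand 13 mm farther back than shut.
Start: joints at [-1.236, 0.521, -0.036, 1.599, 0.021, 1.021, -0.113], TCP at [0.246, 0.574, 0.231] pointing down, gripper open.
Joint ranges: [-2.91, 2.91], [-0.3, 2.13], [-1.5, 1.42], [0.17, 2.43], [-1.26, 4.41], [0.16, 1.93], [-2.52, 2.52]. Speed limits (rad/s): [1.89, 1.89, 2.39, 2.39, 3.01, 3.01, 3.01].

INTERFACE

Orientations are given as [roll, pitch, yaw] about the fixed x, y, z axes, in that order (R = Rz(yaw) Ry(pitch) Rx(roll)).
In Python, from workcell import telemetry, imaging, ticket gives the robot as it stands.
- The arm moves only by the tool carry_out, never from a script. Its argument "series" is a list of rows, each a list of 7 numbers: the shift along the tool's x, y, z in m, then the turn, a rotation vector about the tool's x, y, z in rad, then the closure in counts, from 0 (fully open) to 255 (shut). In form: [[tx, ty, tz, ax, ay, az, jaw], ...]. A call has 1 to 10 rows; each row is the pose to reach, as a shift and turn from the pose commanded when the call began, along the tool's axes at that moment; what a row does not reach only later rows make up. A row lasts 1/8 s, in which the tool goes at most 62.5 mm and 10.7 degrees, less where a joint would pass 70% of its speed; a pose out of reach is approached as far as the arm can. A call with a gripper value outside its range is refused whole. The fingers move at their own pace and stop on an object; "force" is the grip in N (left out, the last holds). Time passes only in rows, so rows that repeat a pose let the fingers close. It gives the time, the measured TCP pose, the force and the opening at its end, in the units of the state.
- telemetry.observe(): the state, without advancing time (a new reading comes with each control period).
- imaging.grab_frame(name): name is "scene" or "top" or "wrist"; returns (picture, depth): 480x640x3 uint8, blue, green, red; 480x640 float32, m along the optical axis (not along the pixel's ray), 0 where there is no reading.
- imaging.camera_info(name): a dict with "mtx" (3x3 intrinsics, pixels), "dist_coeffs" ([k1, k2, p1, p2, k3] as OpenCV has them; the pictures are not rectified), "extrinsics" (4x4, takes a point from camera to world coordinates); the wrist camera has in their place "hand_eye" (4x4, takes a point from camera to tool coordinates, whose origin is the TCP and whose axes are the flange's). Camera axes: x right, y down, z forward; pixel columns grow to the right and rows downward; lengths in m; the calibration is good to about 2 mm. A picture is of the moment at which its call begins: read the wrist's pose just before it. camera_info takes no time and is no camera call.
- ticket.job_done(): hands the job in, once; it reports no verdict.
The state is a dict: "clock": time; "qpos": joint angles; "qd": joint speeds; "joint_efforts": joint torques, N m; "position": TCP position; "tool_rot": TCP orientation; "force": force on the tool from outside, world axes, zero at the start; "moment": the same for the moment, N m; "grip_width": finger opening in m.
Only numpy, scipy, OpenCV 4.12 (cv2) and the standard library are available. Lean on these libraries where they do the work, as an engineer would, in place of code of your own. Each camera call takes 0.05 s, during which the arm holds its last target.

## Working session

There is one attempt and no reset: what is moved stays moved. The work goes in short steps, Python scripts to look and compute and a tool call to move; the robot and the scene stay as the last step left them, time stands still between calls to the robot, and variables do not carry over. Pictures are saved under pics/ and viewed, and the job is handed in when it is done.

Besides the shell and the picture viewer there is one more tool, called after "Call:" as name([rows], argument=value, ...), one row to a line, values as JSON. carry_out: Moves the arm, as the interface text tells. Its arguments: {"type":"object","properties":{"series":{"type":"array"},"force":{"type":"number"}},"required":["series"]}

```bash
ls -la; mkdir -p pics; cat > h.py <<'E'
import numpy as np, cv2
from workcell import telemetry, imaging, ticket
from scipy.spatial.transform import Rotation as R
def grab(n, fn=None):
    s=telemetry.observe(); im,d=imaging.grab_frame(n)
    if fn: cv2.imwrite('pics/'+fn+'.png',im); np.savez('pics/'+fn+'.npz',im=im,d=d,p=s['position'],r=s['tool_rot'])
    return s,im,d
def toolT(s):
    T=np.eye(4); T[:3,:3]=rot(s['tool_rot']); T[:3,3]=s['position']; return T
def rot(r):
    r=np.array(r,float)
    return r if r.shape==(3,3) else R.from_euler('xyz',r).as_matrix()
def ext(n,s=None):
    ci=imaging.camera_info(n)
    return np.array(ci['mtx'],float),np.array(ci['dist_coeffs'],float),(np.array(ci['extrinsics']) if 'extrinsics' in ci else toolT(s)@np.array(ci['hand_eye']))
def rays(n,uv,s=None):
    K,D,T=ext(n,s)
    p=cv2.undistortPoints(np.array(uv,float).reshape(-1,1,2),K,D).reshape(-1,2)
    d=np.c_[p,np.ones(len(p))]
    return T[:3,3],d@T[:3,:3].T
def onplane(n,uv,z,s=None):
    o,d=rays(n,uv,s); return o+d*((z-o[2])/d[:,2])[:,None]
def depthpts(n,uv,dd,s=None):
    o,d=rays(n,uv,s); return o+d*np.array(dd)[:,None]
def project(n,P,s=None):
    K,D,T=ext(n,s); Ti=np.linalg.inv(T)
    return cv2.projectPoints(np.array(P,float).reshape(-1,1,3),cv2.Rodrigues(Ti[:3,:3])[0],Ti[:3,3],K,D)[0].reshape(-1,2)
E
python3 - <<'E'
from h import *
print(telemetry.observe())
for n in ['scene','top','wrist']: print(n,imaging.camera_info(n))
grab('scene','s0'); grab('top','t0')
E
```

```text
total 12
drwxr-xr-x  3 agent agent 4096 Dec  7 01:41 .
drwxr-xr-x 23 root  root  4096 Dec  7 01:41 ..
drwxr-xr-x  2 agent agent 4096 Dec  7 01:41 pics
{'clock': 0.0, 'qpos': array([-1.23617996,  0.52200618, -0.03631526,  1.59996123,  0.02120133,
        1.0210977 , -0.11276172]), 'qd': array([ 0.00168628,  0.00061074, -0.00154826, -0.00063301,  0.00033801,
       -0.00124739, -0.0019263 ]), 'joint_efforts': array([-8.01959704e-04, -9.27113271e+01,  1.97928451e+00, -3.69930625e+01,
        1.77042681e-02,  8.22464383e-03, -4.01952988e-06]), 'position': array([0.24607174, 0.57417936, 0.2307475 ]), 'tool_rot': array([-3.14050841e+00,  8.35732591e-05,  2.73679396e+00]), 'force': array([ 0.20743453,  0.94365953, -0.21037865]), 'moment': array([-0.0230647 , -0.02047158,  0.00823899]), 'grip_width': 0.08541075904267481}
scene {'mtx': array([[475.66300599,   0.        , 315.76049058],
       [  0.        , 475.66300599, 240.81351863],
       [  0.        ,   0.        ,   1.        ]]), 'dist_coeffs': array([-0.11483555,  0.        ,  0.        ,  0.        ,  0.        ]), 'extrinsics': arr
[... 665 characters left out ...]
45, -0.9819485 ,  1.58654554],
       [ 0.        ,  0.        ,  0.        ,  1.        ]])}
wrist {'mtx': array([[345.09044712,   0.        , 324.00855272],
       [  0.        , 345.09044712, 235.49379396],
       [  0.        ,   0.        ,   1.        ]]), 'dist_coeffs': array([-0.0467147,  0.       ,  0.       ,  0.       ,  0.       ]), 'hand_eye': array([[ 8.74993208e-04, -9.47949039e-01, -3.18420876e-01,
         8.20600201e-02],
       [ 9.99999604e-01,  8.80505910e-04,  1.26618991e-04,
         2.90598064e-04],
       [ 1.60343112e-04, -3.18420861e-01,  9.47949434e-01,
        -1.41663529e-01],
       [ 0.00000000e+00,  0.00000000e+00,  0.00000000e+00,
         1.00000000e+00]])}
```

View pics/s0.png

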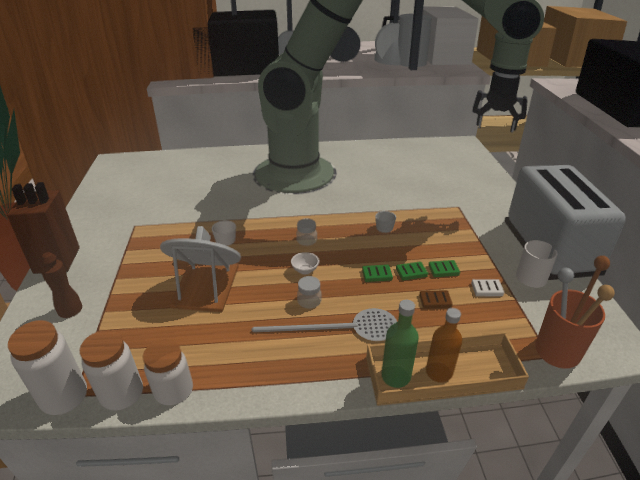

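View pics/t0.png

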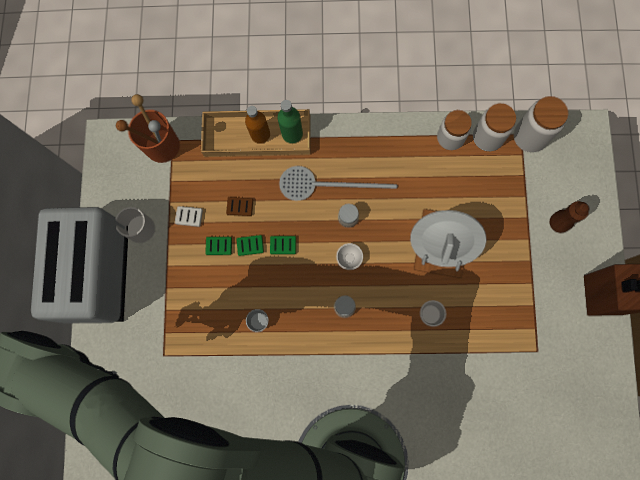

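The scene and top views show three green bars at top px (219,245), (251,245) and (284,244). The look-alikes are brown at (240,206) and white at (188,216), so they don't match the green description. The lid in its rack is at (448,240). Next I'll enlarge and measure.

```bash
cat >> h.py <<'E'
def green(im):
    hsv=cv2.cvtColor(im,cv2.COLOR_BGR2HSV)
    return cv2.inRange(hsv,(45,110,40),(80,255,255))
E
python3 - <<'E'
from h import *
z=np.load('pics/t0.npz'); im,d=z['im'],z['d']
m=green(im); m[:225]=0;m[265:]=0
m=cv2.morphologyEx(m,cv2.MORPH_CLOSE,np.ones((5,5)))
cs,_=cv2.findContours(m,cv2.RETR_EXTERNAL,cv2.CHAIN_APPROX_NONE)
for c in cs:
    if cv2.contourArea(c)<100: continue
    P=onplane('top',c.reshape(-1,2),0.014)[:,:2]
    r=cv2.minAreaRect(P.astype(np.float32)); print(np.round(r[0],4),np.round(r[1],4),r[2],c.reshape(-1,2).mean(0))
# depth of the lid, bystanders
vv,uu=np.mgrid[150:340:1,160:520:1]; dd=d[vv,uu]
P=depthpts('top',np.c_[uu.ravel(),vv.ravel()],dd.ravel()).reshape(190,360,3)
for nm,(u,v) in dict(jarfar=(348,213),bowl=(350,256),jarnear=(345,306),meas=(258,321),ram=(432,313),lidc=(448,240),grip=(449,243)).items():
    print(nm,P[v-150,u-160].round(3), 'max', P[v-158:v-142,u-168:u-152,2].max().round(3))
cv2.imwrite('pics/t0c.png',cv2.resize(im[180:340,160:520],None,fx=2.2,fy=2.2,interpolation=cv2.INTER_CUBIC))
E
```

```text
[0.5661 0.3492] [0.0698 0.0469] 89.16100311279297 [218.03658537 245.5       ]
[0.5661 0.1752] [0.0684 0.0467] 89.14640808105469 [282.5        244.70731707]
[0.5663 0.2644] [0.0496 0.0693] 6.818198204040527 [249.66666667 244.86419753]
jarfar [ 0.641 -0.002  0.051] max 1.587
bowl [ 0.532 -0.006  0.012] max 1.587
jarnear [0.395 0.01  0.055] max 1.587
meas [0.362 0.241 0.004] max 1.587
ram [ 0.378 -0.22   0.004] max 1.587
lidc [ 0.544 -0.244  0.153] max 0.164
grip [ 0.536 -0.245  0.159] max 0.164
```

View pics/t0c.png

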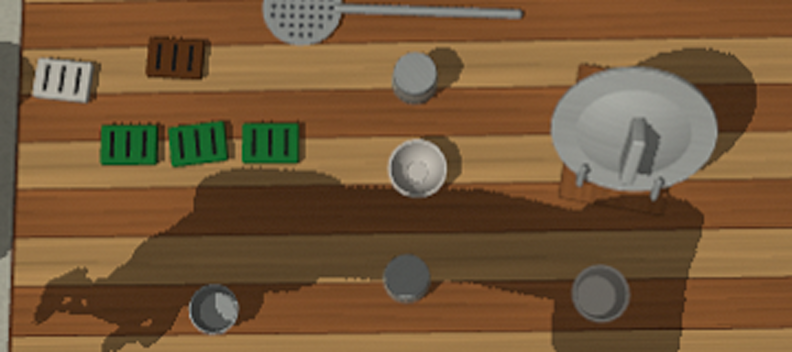

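```bash
cat >> h.py <<'E'
def plan(pos,rpy,s=None,base=None):
    """tool-axes shift & rotvec from current (or base=(pos,rpy)) pose to target"""
    if base is None:
        s=s or telemetry.observe(); base=(s['position'],s['tool_rot'])
    Rb=rot(base[1]); t=Rb.T@(np.array(pos)-base[0]); w=R.from_matrix(Rb.T@rot(rpy)).as_rotvec()
    print('shift',t.round(4),'turn',w.round(4),'rows>=',np.ceil(max(np.linalg.norm(t)/.0625,np.degrees(np.linalg.norm(w))/10.7)))
E
python3 - <<'E'
from h import *
plan((.5663,.2644,.13),(np.pi,0,np.pi/2+.119))
E
```

```text
shift [-0.4164 -0.1585  0.101 ] turn [-9.000e-04  6.000e-04  1.047e+00] rows>= 8.0
```

Call:
carry_out([
  [-0.4164,-0.1585,0.101,-0.0009,0.0006,1.047,0],
  [-0.4164,-0.1585,0.101,-0.0009,0.0006,1.047,0],
  [-0.4164,-0.1585,0.101,-0.0009,0.0006,1.047,0],
  [-0.4164,-0.1585,0.101,-0.0009,0.0006,1.047,0],
  [-0.4164,-0.1585,0.101,-0.0009,0.0006,1.047,0],
  [-0.4164,-0.1585,0.101,-0.0009,0.0006,1.047,0],
  [-0.4164,-0.1585,0.101,-0.0009,0.0006,1.047,0],
  [-0.4164,-0.1585,0.101,-0.0009,0.0006,1.047,0],
  [-0.4164,-0.1585,0.101,-0.0009,0.0006,1.047,0],
  [-0.4164,-0.1585,0.101,-0.0009,0.0006,1.047,0],
])

```text
clock: 1.35
position: [0.5655, 0.2663, 0.1304]
tool_rot: [3.142, -0.002, 1.691]
force: [-0.7, 0.1, -0.7]
grip_width: 0.0857
```

```bash
cat > bars.py <<'E'
from h import *
import sys
def bars(s,im,z=0.014,pr=True):
    m=green(im); m=cv2.morphologyEx(m,cv2.MORPH_CLOSE,np.ones((9,9)))
    cs,_=cv2.findContours(m,cv2.RETR_EXTERNAL,cv2.CHAIN_APPROX_NONE); out=[]
    for c in cs:
        if cv2.contourArea(c)<1500: continue
        P=onplane('wrist',c.reshape(-1,2),z,s)[:,:2]
        r=cv2.minAreaRect(P.astype(np.float32)); (w,h),a=r[1],r[2]
        b=cv2.boxPoints(r); e=[b[1]-b[0],b[2]-b[1]]; L=max(e,key=np.linalg.norm)
        if L[1]<0: L=-L
        th=np.arctan2(-L[0],L[1])
        if pr: print(np.round(r[0],4),np.round(sorted(r[1]),4),'yaw',round(float(th),4),c.reshape(-1,2).mean(0).round())
        out.append((r[0],th,b))
    return out
if __name__=='__main__':
    s,im,d=grab('wrist',sys.argv[1]); print(s['clock'],s['position'].round(4),s['tool_rot'].round(4),s['force'].round(2)); bars(s,im)
E
python3 bars.py w1
```

```text
1.35 [0.5655 0.2663 0.1304] [ 3.1416e+00 -1.7000e-03  1.6915e+00] [-0.7   0.12 -0.75]
[0.5682 0.2668] [0.0431 0.067 ] yaw 0.1072 [327. 230.]
[0.5717 0.3425] [0.0351 0.0481] yaw -0.0116 [347. 133.]
```

View pics/w1.png

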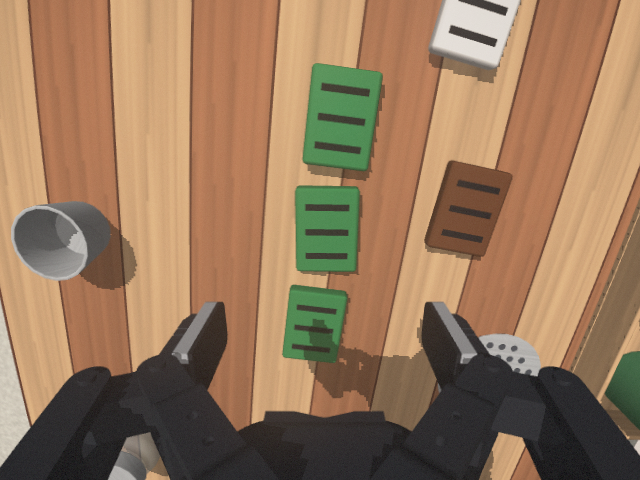

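The wrist view shows the left bar at (343,117), the middle at (327,229) and the right at (315,324). The brown (468,207) and white (475,30) look-alikes sit to the side. My mask is too tight, so I'll loosen it.

```bash
cat >> h.py <<'E'
def green(im):
    hsv=cv2.cvtColor(im,cv2.COLOR_BGR2HSV)
    m=cv2.inRange(hsv,(42,70,15),(90,255,255)); m[:, 420:]=0; m[:, :240]=0
    return m
E
sed -i 's/<1500/<800/; s/(9,9)/(13,13)/' bars.py
python3 - <<'E'
from bars import *
z=np.load('pics/w1.npz'); s=dict(position=z['p'],tool_rot=z['r']); im=z['im']
o=bars(s,im)
m=green(im); v=im.copy()
for c,th,b in o:
    q=project('wrist',np.c_[b,np.full(4,.014)],s); cv2.polylines(v,[q.round().astype(int)],True,(0,0,255),1)
cv2.imwrite('pics/w1v.png',cv2.resize(v[40:400,220:540],None,fx=1.6,fy=1.6))
E
```

```text
[0.5671 0.1797] [0.0486 0.0733] yaw -0.0149 [314. 323.]
[0.5675 0.2667] [0.0487 0.07  ] yaw 0.1112 [326. 228.]
[0.5675 0.3505] [0.0489 0.0687] yaw -0.0037 [341. 116.]
```

View pics/w1v.png

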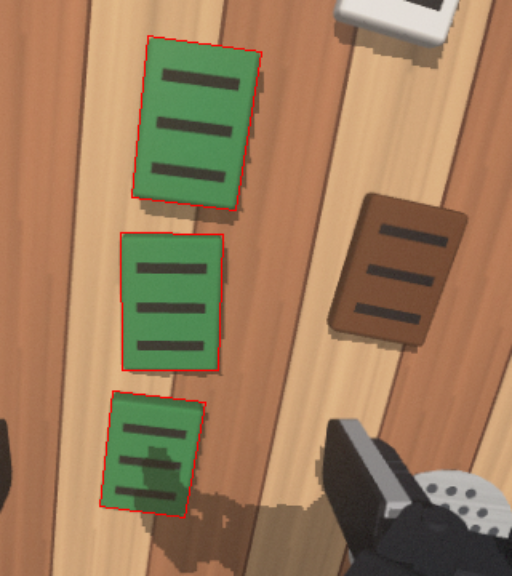

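```bash
python3 - <<'E'
from h import *
plan((.567,.2655,.002),(np.pi,0,np.pi/2+.115))
E
```

```text
shift [-0.0013  0.0013  0.1285] turn [ 0.0003 -0.0017  0.006 ] rows>= 3.0
```

Call:
carry_out([
  [-0.001,0.001,0.06,0,-0.0017,0.006,40],
  [-0.001,0.001,0.1,0,-0.0017,0.006,40],
  [-0.001,0.001,0.1285,0,-0.0017,0.006,40],
  [-0.001,0.001,0.1285,0,-0.0017,0.006,40],
  [-0.001,0.001,0.1285,0,-0.0017,0.006,80],
  [-0.001,0.001,0.1285,0,-0.0017,0.006,255],
  [-0.001,0.001,0.1285,0,-0.0017,0.006,255],
  [-0.001,0.001,0.1285,0,-0.0017,0.006,255],
  [-0.001,0.001,0.1285,0,-0.0017,0.006,255],
], force=20)

```text
clock: 2.52
position: [0.5683, 0.2649, 0.0036]
tool_rot: [3.139, -0.001, 1.684]
force: [-1.9, 0.3, 7.1]
grip_width: 0.0495
```

```bash
python3 bars.py w2
```

```text
2.525 [0.5683 0.2649 0.0036] [ 3.1392e+00 -5.0000e-04  1.6841e+00] [-1.9   0.26  7.06]
[0.5666 0.2161] [0.0165 0.0471] yaw -1.475 [306. 404.]
[0.5681 0.2682] [0.0489 0.0708] yaw 0.1134 [324. 304.]
[0.5673 0.3512] [0.0484 0.0696] yaw -0.0027 [347. 102.]
```

View pics/w2.png

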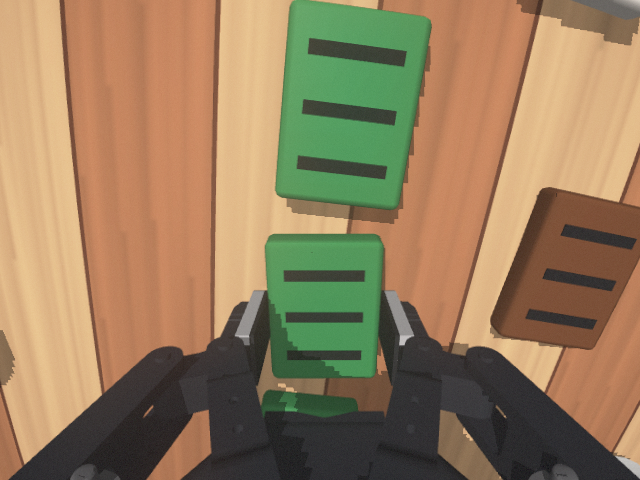

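```bash
python3 - <<'E'
from h import *
plan((.567,.351,.0045),(np.pi,0,np.pi/2-.003))
E
```

```text
shift [ 0.0857  0.0085 -0.0009] turn [ 0.0024 -0.0007  0.1163] rows>= 2.0
```

Call:
carry_out([
  [0,0,0,0,0,0,40],
  [0,0,0,0,0,0,40],
  [0.0,0,-0.03,0,0,0,40],
  [0.045,0.004,-0.03,0.002,0,0.06,40],
  [0.0857,0.0085,-0.03,0.002,0,0.1163,40],
  [0.0857,0.0085,-0.03,0.002,0,0.1163,40],
  [0.0857,0.0085,-0.001,0.002,0,0.1163,40],
  [0.0857,0.0085,-0.001,0.002,0,0.1163,255],
  [0.0857,0.0085,-0.001,0.002,0,0.1163,255],
  [0.0857,0.0085,-0.001,0.002,0,0.1163,255],
], force=20)

```text
clock: 3.82
position: [0.567, 0.3501, 0.0038]
tool_rot: [-3.141, 0.0, 1.567]
force: [0.5, 0.1, -0.2]
grip_width: 0.0493
```

```bash
python3 bars.py w3
```

```text
3.825 [0.567  0.3501 0.0038] [-3.1411e+00  2.0000e-04  1.5671e+00] [ 0.53  0.09 -0.15]
[0.5667 0.3401] [0.0496 0.0998] yaw -0.0159 [320. 328.]
```

View pics/w3.png

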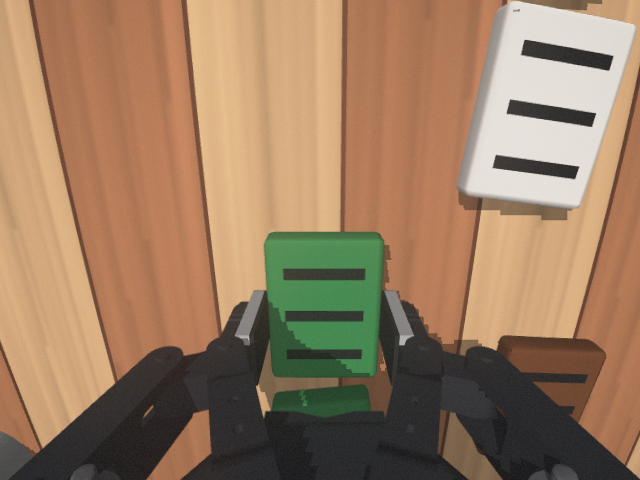

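```bash
python3 - <<'E'
from h import *
r=np.array([-np.sin(.1133),np.cos(.1133)]); c=np.array([.5683,.2649])
for k in (.080,.0705): plan((*(c+r*k),.0036),(np.pi,0,np.pi/2+.1133))
E
```

```text
shift [-0.0058 -0.0076  0.0001] turn [-0.0006  0.0002 -0.1168] rows>= 1.0
shift [-0.0153 -0.0065  0.0001] turn [-0.0006  0.0002 -0.1168] rows>= 1.0
```

Call:
carry_out([
  [-0.003,-0.004,0,0,0,-0.06,255],
  [-0.0058,-0.0076,0,0,0,-0.1168,255],
  [-0.0058,-0.0076,0,0,0,-0.1168,255],
  [-0.011,-0.007,0,0,0,-0.1168,255],
  [-0.0153,-0.0065,0,0,0,-0.1168,255],
  [-0.0153,-0.0065,0,0,0,-0.1168,255],
  [-0.0153,-0.0065,0,0,0,-0.1168,255],
], force=20)

```text
clock: 4.75
position: [0.5599, 0.3349, 0.0028]
tool_rot: [-3.14, 0.001, 1.684]
force: [0.1, -0.2, -1.3]
grip_width: 0.0494
```

```bash
python3 - <<'E'
from h import *
s=telemetry.observe(); print(s['position'].round(4),s['tool_rot'].round(4),s['force'].round(2))
r=np.array([-np.sin(.1133),np.cos(.1133)]); n=np.array([r[1],-r[0]]); c=np.array([.5683,.2649])
d=s['position'][:2]-c; print('along',d@r,'across',d@n)
# right bar
plan((.567,.1765,.0036),(np.pi,0,np.pi/2-.015))
E
```

```text
[0.5599 0.3349 0.0028] [-3.140e+00  6.000e-04  1.684e+00] [ 0.12 -0.18 -1.3 ]
along 0.07054780954597521 across -0.00045623765542969843
shift [-0.1582 -0.0108 -0.0007] turn [-0.0015  0.0007  0.1282] rows>= 3.0
```

Call:
carry_out([
  [0,0,0,0,0,0,40],
  [0,0,0,0,0,0,40],
  [0,0,-0.03,0,0,0,40],
  [-0.06,-0.004,-0.03,0,0,0.05,40],
  [-0.12,-0.008,-0.03,0,0,0.1,40],
  [-0.1582,-0.0108,-0.03,0,0,0.1282,40],
  [-0.1582,-0.0108,-0.03,0,0,0.1282,40],
  [-0.1582,-0.0108,-0.001,0,0,0.1282,40],
  [-0.1582,-0.0108,-0.001,0,0,0.1282,40],
], force=20)

```text
clock: 5.88
position: [0.5659, 0.177, 0.0025]
tool_rot: [-3.138, 0.001, 1.557]
force: [-0.2, 0.9, 0.9]
grip_width: 0.0721
```

Call:
carry_out([
  [0,0,0,0,0,0,255],
  [0,0,0,0,0,0,255],
  [0,0,0,0,0,0,255],
  [0,0,0,0,0,0,255],
], force=20)

```text
clock: 6.38
position: [0.5674, 0.1769, 0.0048]
tool_rot: [-3.141, 0.0, 1.556]
force: [-1.7, -0.1, 7.7]
grip_width: 0.0493
```

```bash
python3 bars.py w4
```

```text
6.375 [0.5674 0.1769 0.0048] [-3.1411e+00  2.0000e-04  1.5563e+00] [-1.69 -0.15  7.68]
[0.5675 0.1784] [0.0486 0.0714] yaw -0.0181 [324. 306.]
[0.568  0.2662] [0.0484 0.0706] yaw 0.1117 [320.  93.]
```

View pics/w4.png

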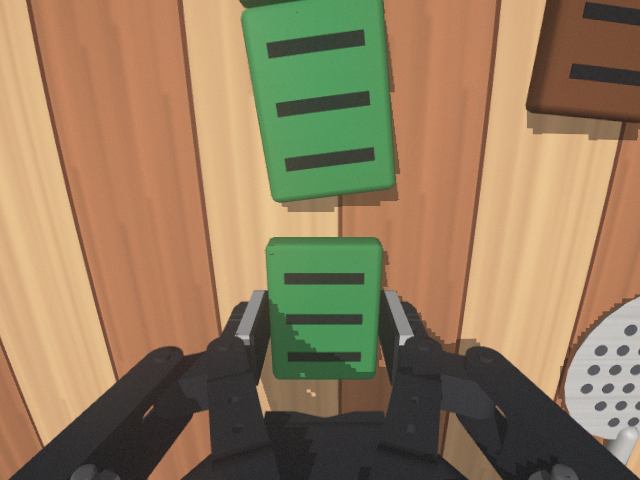

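```bash
python3 - <<'E'
from h import *
r=np.array([-np.sin(.1133),np.cos(.1133)]); n=np.array([r[1],-r[0]]); c=np.array([.5683,.2649])-.0003*n
for k in (-.080,-.0688): plan((*(c+r*k),.0048),(np.pi,0,np.pi/2+.1133))
E
```

```text
shift [ 0.0086  0.0095 -0.    ] turn [-4.000e-04  1.000e-04 -1.277e-01] rows>= 1.0
shift [ 0.0197  0.008  -0.    ] turn [-4.000e-04  1.000e-04 -1.277e-01] rows>= 1.0
```

```bash
python3 - <<'E'
from h import *
r=np.array([-np.sin(.1133),np.cos(.1133)]); n=np.array([r[1],-r[0]]); c=np.array([.5683,.2649])-.0003*n
for k in (-.080,-.0688): plan((*(c+r*k),.0045),(np.pi,0,np.pi/2+.1133),base=((.5659,.177,.0025),(-3.139,.001,1.5565)))
E
```

```text
shift [ 0.0085  0.011  -0.002 ] turn [-0.0027  0.0008 -0.1276] rows>= 1.0
shift [ 0.0196  0.0096 -0.002 ] turn [-0.0027  0.0008 -0.1276] rows>= 1.0
```

Call:
carry_out([
  [0.004,0.005,-0.002,0,0,-0.064,255],
  [0.0085,0.011,-0.002,0,0,-0.1277,255],
  [0.0085,0.011,-0.002,0,0,-0.1277,255],
  [0.014,0.0103,-0.002,0,0,-0.1277,255],
  [0.0196,0.0096,-0.002,0,0,-0.1277,255],
  [0.0196,0.0096,-0.002,0,0,-0.1277,255],
  [0.0196,0.0096,-0.002,0,0,-0.1277,255],
], force=20)

```text
clock: 7.3
position: [0.5769, 0.1959, 0.0058]
tool_rot: [-3.14, 0.001, 1.684]
force: [-0.0, -0.2, -0.5]
grip_width: 0.049
```

```bash
python3 bars.py w5; python3 - <<'E'
from h import *
s=telemetry.observe(); 
r=np.array([-np.sin(.1133),np.cos(.1133)]); n=np.array([r[1],-r[0]]); c=np.array([.5683,.2649])
d=s['position'][:2]-c; print('along',d@r,'across',d@n)
E
```

```text
7.3 [0.5769 0.1959 0.0058] [-3.1400e+00  8.0000e-04  1.6837e+00] [-0.04 -0.22 -0.47]
[0.5716 0.239 ] [0.0491 0.1565] yaw 0.1211 [322. 179.]
along -0.06972931833105996 across 0.0007418443613614308
```

View pics/w5.png

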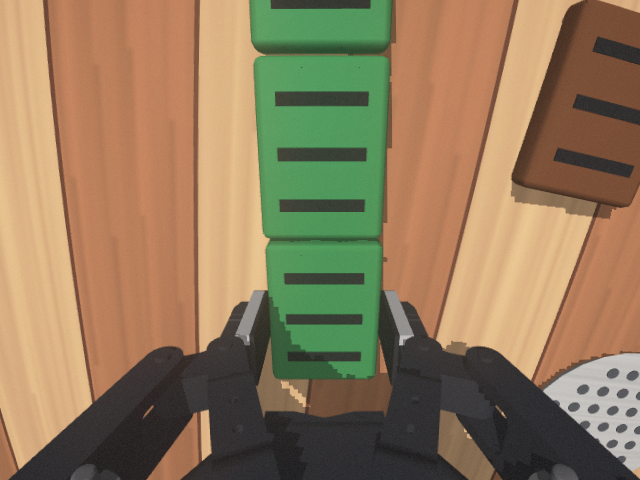

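The three bars form a row with gaps of about 1 mm at v≈54 and v≈238, edges flush. Releasing and lifting to check from above.

Call:
carry_out([
  [0,0,0,0,0,0,40],
  [0,0,0,0,0,0,40],
  [0,0,0,0,0,0,40],
  [0.02,0,-0.05,0,0,0,40],
  [0.045,0,-0.1,0,0,0,40],
  [0.07,0,-0.15,0,0,0,40],
  [0.07,0,-0.15,0,0,0,40],
], force=20)

```text
clock: 8.22
position: [0.5703, 0.2686, 0.1596]
tool_rot: [3.138, -0.003, 1.686]
force: [-0.1, 0.9, -0.3]
grip_width: 0.0718
```

```bash
python3 - <<'E'
from h import *
s,im,d=grab('wrist','w6'); print(s['clock'],s['position'],s['tool_rot'])
m=green(im)
cs,_=cv2.findContours(cv2.morphologyEx(m,cv2.MORPH_CLOSE,np.ones((3,3))),cv2.RETR_EXTERNAL,cv2.CHAIN_APPROX_NONE)
for c in cs:
    if cv2.contourArea(c)<500: continue
    P=onplane('wrist',c.reshape(-1,2),.014,s)[:,:2]; r=cv2.minAreaRect(P.astype(np.float32)); print(r)
cv2.imwrite('pics/w6c.png',cv2.resize(im[40:400,200:440],None,fx=1.65,fy=1.65,interpolation=cv2.INTER_CUBIC))
E
```

```text
8.225 [0.57032997 0.26864077 0.15959389] [ 3.13774368e+00 -2.64558806e-03  1.68637416e+00]
((0.5681418180465698, 0.2662179470062256), (0.049280423671007156, 0.21041937172412872), 7.087581634521484)
```

View pics/w6c.png

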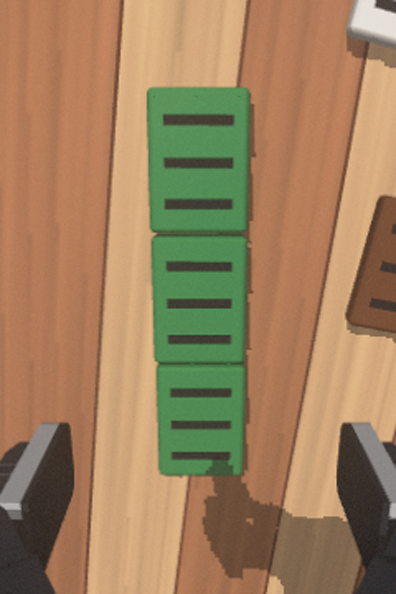

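The row measures 210.4 × 49.3 mm overall (ideal is 210 × 50), so it's straight and closed. Now the lid.

```bash
python3 - <<'E'
from h import *
s=telemetry.observe(); print(s['qpos'].round(4),s['position'].round(4))
z=np.load('pics/t0.npz'); im,d=z['im'],z['d']
cv2.imwrite('pics/t0l.png',cv2.resize(im[190:290,390:510],None,fx=6,fy=6,interpolation=cv2.INTER_CUBIC))
z2=np.load('pics/s0.npz'); cv2.imwrite('pics/s0l.png',cv2.resize(z2['im'][215:315,140:260],None,fx=6,fy=6,interpolation=cv2.INTER_CUBIC))
def fit(P):
    c=P.mean(0); n=np.linalg.svd(P-c,full_matrices=False)[2][2]; return c,n
# top cam 3D points of lid z>0.04
vv,uu=np.mgrid[190:290,390:510]; P=depthpts('top',np.c_[uu.ravel(),vv.ravel()],d[vv,uu].ravel())
a=np.deg2rad(55)
Q=P[(P[:,2]>.04)&(abs(P[:,1]+.245)<.12)&(abs(P[:,0]-.54)<.12)]
print(len(Q),Q.min(0),Q.max(0))
c,n=fit(Q)
for k in range(8):
    r=(Q-c)@n; g=abs(r)<.012 if k<3 else abs(r)<.006; c,n=fit(Q[g])
n*=np.sign(n[2]); print('top dome plane',c,n,'tilt',np.degrees(np.arccos(n[2])),'yaw',np.arctan2(-n[1],-n[0]),g.sum())
d=z2['d']; vv,uu=np.mgrid[215:315,140:260]; P=depthpts('scene',np.c_[uu.ravel(),vv.ravel()],d[vv,uu].ravel())
Q=P[(P[:,2]>.03)&(abs(P[:,1]+.245)<.13)&(abs(P[:,0]-.54)<.12)]
c,n=fit(Q)
for k in range(10):
    r=(Q-c)@n; g=abs(r)<.015 if k<4 else abs(r)<.005; c,n=fit(Q[g])
n*=np.sign(n[2]); print('scene plane',c,n,'tilt',np.degrees(np.arccos(n[2])),'yaw',np.arctan2(-n[1],-n[0]),g.sum(),len(Q),Q[g].min(0),Q[g].max(0))
E
```

```text
[-0.6942  0.6239  0.2445  1.6673 -0.1863  0.872  -0.2596] [0.5696 0.2669 0.1574]
3198 [ 0.49103017 -0.34558206  0.04006808] [ 0.61422828 -0.16002992  0.18317606]
top dome plane [ 0.56124429 -0.25262224  0.11437833] [-0.80478159  0.16088447  0.57135171] tilt 55.15546150573435 yaw -0.1973097153192569 2444
scene plane [ 0.57461186 -0.24904178  0.11384596] [-0.81014804  0.15380073  0.56569027] tilt 55.54976120095926 yaw -0.18761016418375798 1258 1998 [ 0.5115085  -0.34521598  0.03033405] [ 0.61997679 -0.15941436  0.17815912]
```

View pics/t0l.png

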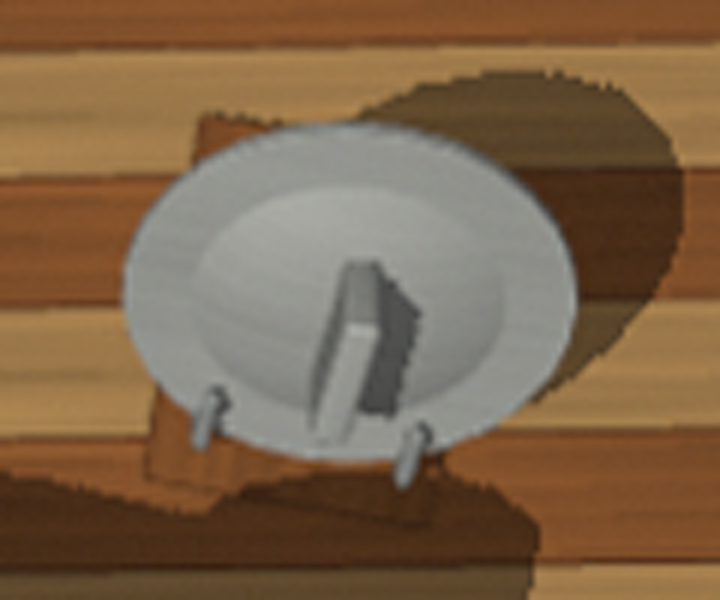

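View pics/s0l.png

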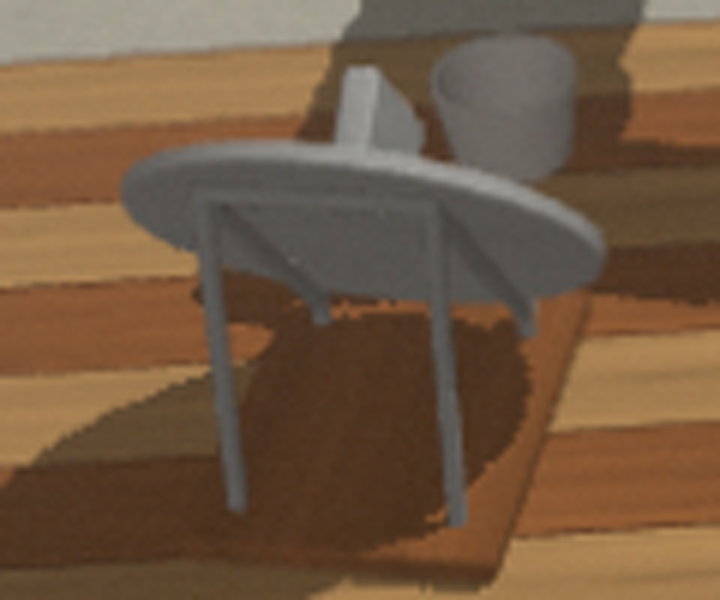

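```bash
cat >> h.py <<'E'
def lidR(yaw,tilt=np.deg2rad(55)):
    a=np.array([np.cos(yaw),np.sin(yaw),0]); Z=np.array([0,0,1.])
    x=np.cos(tilt)*a+np.sin(tilt)*Z; z=-np.sin(tilt)*a+np.cos(tilt)*Z
    return np.c_[x,np.cross(z,x),z]
E
cat > lidchk.py <<'E'
from h import *
def overlay(U,yaw,fn):
    Rl=lidR(yaw); t=np.linspace(0,2*np.pi,40)
    fins=np.array([[sx*.035,sy*.008,h] for h in (.016,.06) for sx,sy in ((-1,-1),(-1,1),(1,1),(1,-1))])
    ring=lambda r,h:np.c_[r*np.cos(t),r*np.sin(t),0*t+h]
    out=[]
    for n,f,(u0,v0) in (('top','t0',(390,190)),('scene','s0',(140,215))):
        im=np.load('pics/'+f+'.npz')['im'][v0:v0+100,u0:u0+120]; im=cv2.resize(im,None,fx=3.3*1.0,fy=3.3,interpolation=cv2.INTER_CUBIC)
        for L,c in ((fins[:4],(0,255,255)),(fins[4:],(0,0,255)),(ring(.095,.008 if n=='top' else 0),(255,0,0))):
            q=(project(n,L@Rl.T+U)-[u0,v0]+.5)*3.3-.5; cv2.polylines(im,[q.round().astype(int)],True,c,1)
        out.append(im)
    cv2.imwrite('pics/'+fn+'.png',np.hstack(out))
E
python3 - <<'E'
from lidchk import *
overlay(np.array([.5622,-.2525,.097]),-.19,'ov1')
E
```

```text
(no output)
```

View pics/ov1.png

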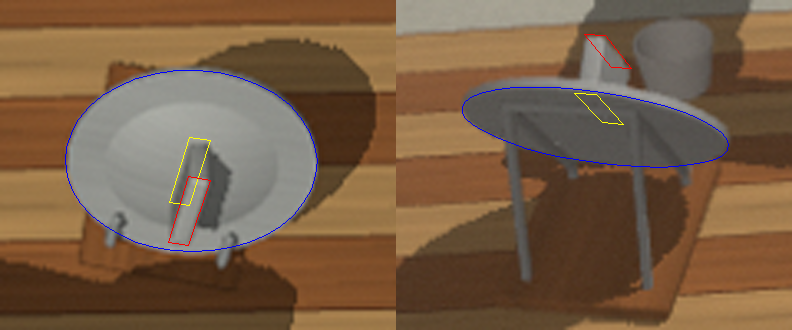

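Both views agree with the lid pose: under-centre ≈ (0.562,-0.2525,0.097), yaw ≈ -0.19. Moving above it with the jaw axis across the fin.

```bash
cat >> h.py <<'E'
def toolR(yaw,tau): return lidR(yaw,np.deg2rad(tau))@np.diag([1,-1,-1.])
E
python3 - <<'E'
from h import *
plan((.50,-.235,.28),toolR(-.19,0))
E
```

```text
shift [-0.4905 -0.1263 -0.1231] turn [-1.0000e-04 -1.5000e-03  1.8752e+00] rows>= 11.0
```

Call:
carry_out([
  [-0.06,-0.015,-0.06,0,0,0.18,0],
  [-0.12,-0.03,-0.1231,0,0,0.36,0],
  [-0.18,-0.045,-0.1231,0,0,0.54,0],
  [-0.24,-0.06,-0.1231,0,0,0.72,0],
  [-0.3,-0.075,-0.1231,0,0,0.9,0],
  [-0.35,-0.09,-0.1231,0,0,1.08,0],
  [-0.4,-0.103,-0.1231,0,0,1.26,0],
  [-0.45,-0.116,-0.1231,0,0,1.44,0],
  [-0.4905,-0.1263,-0.1231,0,0,1.62,0],
  [-0.4905,-0.1263,-0.1231,0,0,1.8,0],
])

```text
clock: 9.52
position: [0.4971, -0.2402, 0.2788]
tool_rot: [3.139, 0.003, -0.129]
force: [1.4, 1.4, 0.7]
grip_width: 0.0855
```

```bash
python3 - <<'E'
from h import *
s=telemetry.observe(); print(s['qpos'].round(3),s['position'].round(4),s['tool_rot'].round(3))
plan((.49,-.235,.25),toolR(-.19,30))
E
```

```text
[-0.243  0.471  0.833  1.765 -0.386  1.081 -0.977] [ 0.4971 -0.2402  0.2788] [ 3.139e+00  3.000e-03 -1.290e-01]
shift [-0.0076 -0.0044  0.0288] turn [-0.0133  0.526   0.0605] rows>= 3.0
```

```bash
python3 - <<'E'
from h import *
plan((.515,-.244,.22),toolR(-.19,30))
E
```

```text
shift [0.0184 0.0013 0.0587] turn [-0.0133  0.526   0.0605] rows>= 3.0
```

Call:
carry_out([
  [0.005,0.0,0.015,-0.003,0.13,0.015,0],
  [0.01,0.0,0.03,-0.006,0.26,0.03,0],
  [0.014,0.001,0.045,-0.01,0.4,0.045,0],
  [0.0184,0.0013,0.0587,-0.0133,0.526,0.0605,0],
  [0.0184,0.0013,0.0587,-0.0133,0.526,0.0605,0],
  [0.0184,0.0013,0.0587,-0.0133,0.526,0.0605,0],
])

```text
clock: 10.28
position: [0.5158, -0.2402, 0.2197]
tool_rot: [-3.139, -0.523, -0.181]
force: [0.5, 0.6, -0.7]
grip_width: 0.0856
```

```bash
python3 - <<'E'
from h import *
s,im,d=grab('wrist','w7'); print(s['clock'],s['qpos'].round(3),s['position'].round(4),s['tool_rot'].round(3), (R.from_matrix(rot(s['tool_rot']).T@toolR(-.19,30)).as_rotvec()).round(3))
U=np.array([.5622,-.2525,.097]); Rl=lidR(-.19); v=im.copy()
fins=np.array([[sx*.035,sy*.008,h] for h in (.016,.06) for sx,sy in ((-1,-1),(-1,1),(1,1),(1,-1))]); t=np.linspace(0,2*np.pi,60)
for L,c in ((fins[:4],(0,255,255)),(fins[4:],(0,0,255)),(np.c_[.095*np.cos(t),.095*np.sin(t),0*t+.008],(255,0,0))):
    cv2.polylines(v,[project('wrist',L@Rl.T+U,s).round().astype(int)],True,c,1)
cv2.imwrite('pics/w7v.png',v)
E
```

```text
10.275 [ 0.07   0.293  0.392  2.199 -0.993  0.276 -0.419] [ 0.5158 -0.2402  0.2197] [-3.139 -0.523 -0.181] [-0.007  0.001  0.008]
```

View pics/w7v.png

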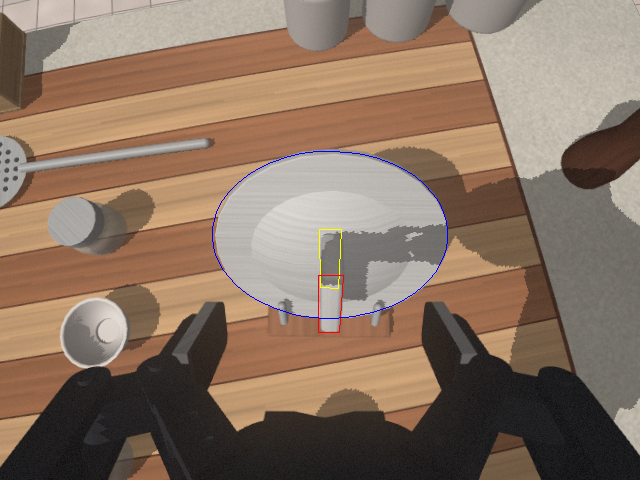

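```bash
python3 - <<'E'
from h import *
Rt=toolR(-.19,27); g=np.array([.526,-.2455,.1227]); p=g+.019*Rt[:,2]; print(p)
plan(p+[0,0,.05],Rt); plan(p,Rt)
E
```

```text
[ 0.53447059 -0.24712906  0.10577088]
shift [-0.0158  0.0039  0.0652] turn [-0.007  -0.0518  0.0089] rows>= 2.0
shift [-0.0408  0.004   0.1085] turn [-0.007  -0.0518  0.0089] rows>= 2.0
```

Call:
carry_out([
  [-0.008,0.002,0.033,-0.004,-0.025,0.005,0],
  [-0.0158,0.0039,0.0652,-0.007,-0.0518,0.0089,0],
  [-0.024,0.004,0.08,-0.007,-0.0518,0.0089,0],
  [-0.033,0.004,0.095,-0.007,-0.0518,0.0089,0],
  [-0.0408,0.004,0.1085,-0.007,-0.0518,0.0089,0],
  [-0.0408,0.004,0.1085,-0.007,-0.0518,0.0089,0],
  [-0.0408,0.004,0.1085,-0.007,-0.0518,0.0089,0],
])

```text
clock: 11.2
position: [0.5409, -0.2515, 0.1197]
tool_rot: [-3.134, -0.45, -0.189]
force: [-0.4, -0.3, 0.0]
grip_width: 0.0852
```

```bash
python3 - <<'E'
from h import *
Rt=toolR(-.19,27); g=np.array([.526,-.2455,.1227]); p=g+.019*Rt[:,2]
s,im,d=grab('wrist','w8'); print(s['clock'],s['qpos'].round(3),s['position'].round(4),s['force'].round(2)); plan(p,Rt,s)
U=np.array([.5622,-.2525,.097]); Rl=lidR(-.19); v=im.copy()
fins=np.array([[sx*.035,sy*.008,h] for h in (.016,.06) for sx,sy in ((-1,-1),(-1,1),(1,1),(1,-1))]); t=np.linspace(0,2*np.pi,60)
for L,c in ((fins[4:],(0,0,255)),):
    cv2.polylines(v,[project('wrist',L@Rl.T+U,s).round().astype(int)],True,c,1)
cv2.imwrite('pics/w8v.png',v)
E
```

```text
11.2 [ 0.292  0.509  0.125  2.144 -1.263  0.162 -0.147] [ 0.5409 -0.2515  0.1197] [-0.44 -0.3   0.03]
shift [-0.0124 -0.003   0.0094] turn [-0.0084  0.0216  0.001 ] rows>= 1.0
```

View pics/w8v.png

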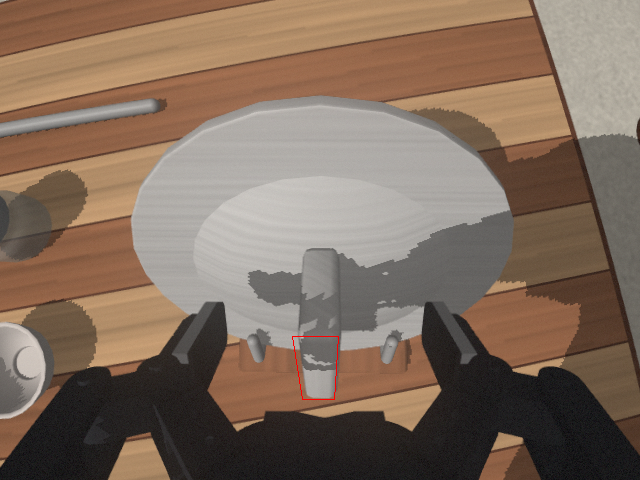

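q5 and q6 are at their limits here, so I need a less tilted tool. I'll fit a simple kinematic model from the logged states to choose a tilt with margin.

```bash
cat > kin.py <<'E'
from h import *
from scipy.optimize import least_squares
import itertools
D=[([-1.23618,.522006,-.036315,1.59996,.0212,1.0211,-.11276],[.24607,.57418,.23075],[-3.1405,0,2.7368]),
([-0.6942,0.6239,0.2445,1.6673,-0.1863,0.872,-0.2596],[.5696,.2669,.1574],None),
([-0.243,.471,.833,1.765,-.386,1.081,-.977],[.4971,-.2402,.2788],[3.139,.003,-.129]),
([.07,.293,.392,2.199,-.993,.276,-.419],[.5158,-.2402,.2197],[-3.139,-.523,-.181]),
([.292,.509,.125,2.144,-1.263,.162,-.147],[.5409,-.2515,.1197],[-3.134,-.45,-.189])]
lo=np.array([-2.91,-.3,-1.5,.17,-1.26,.16,-2.52]); hi=np.array([2.91,2.13,1.42,2.43,4.41,1.93,2.52])
def Ry(a): return R.from_euler('y',a).as_matrix()
def Rz(a): return R.from_euler('z',a).as_matrix()
ez=np.array([0,0,1.]); ex=np.array([1.,0,0])
def fk(q,p,sg):
    h,L1,L2,L3,o1,o7,e1,e2,w=p
    A=Rz(sg[0]*q[0]+o1)@Ry(q[1])@Rz(sg[1]*q[2]); x=h*ez+A@(L1*ez+e1*ex)
    B=A@Ry(q[3])@Rz(sg[2]*q[4]); x=x+B@(L2*ez+0*ex)+A@Ry(q[3])@(e2*ex)
    C=B@Ry(q[5])@Rz(sg[3]*q[6]+o7); x=x+C@(L3*ez)+B@Ry(q[5])@(w*ex)
    return x,C
def res(p,sg):
    o=[]
    for q,x,r in D:
        X,C=fk(q,p,sg); o+=list(X-x)
        if r: o+=list(.3*R.from_matrix(rot(r).T@C).as_rotvec())
    o+=list(.02*np.array([p[6],p[7],p[8]]))
    return np.array(o)
def fitkin():
    best=None
    for sg in itertools.product((-1,1),repeat=4):
        for o7 in (0,1.57,3.14,-1.57):
            f=least_squares(res,[.34,.5,.42,.38,0,o7,0,0,0],args=(sg,))
            if best is None or f.cost<best[0]: best=(f.cost,f.x,sg)
    return best
if __name__=='__main__':
    c,p,sg=fitkin(); print(c,p.round(4),sg,np.abs(res(p,sg)).max()); np.savez('kin.npz',p=p,sg=sg)
    print(res(p,sg).round(4))
E
python3 kin.py
```

```text
0.0001946140327198766 [ 2.8460e-01  4.9270e-01  3.8650e-01  2.7410e-01 -8.7900e-02  1.4879e+00
  4.2900e-02 -2.4800e-02  5.0000e-04] (-1, -1, -1, -1) 0.013237242936873322
[-0.0044  0.0015  0.0043 -0.      0.      0.0015 -0.0017  0.0005 -0.001
  0.0016 -0.0016 -0.0044  0.0001 -0.0001  0.0013 -0.0009  0.0007  0.002
 -0.0132 -0.0005 -0.002   0.0009 -0.     -0.0009 -0.0114 -0.0004 -0.0008
  0.0009 -0.0005  0.    ]
```

```bash
cat > ik.py <<'E'
from kin import *
z=np.load('kin.npz'); P,SG=z['p'],z['sg']
def ik(x,C,q0,wn=.003):
    q0=np.clip(q0,lo+.02,hi-.02)
    f=least_squares(lambda q:np.r_[(lambda X:np.r_[X[0]-x,.3*R.from_matrix(C.T@X[1]).as_rotvec()])(fk(q,P,SG)),wn*(q-q0)],q0,bounds=(lo,hi))
    return f.x,np.linalg.norm(f.fun[:3]),np.linalg.norm(f.fun[3:6])/.3
E
python3 - <<'E'
from ik import *
q0=np.array([.292,.509,.125,2.144,-1.263,.162,-.147]); g=np.array([.526,-.2455,.1227])
for tau in (27,22,18,15,10,5,0):
    Rt=toolR(-.19,tau); q,e,a=ik(g+.019*Rt[:,2],Rt,q0); print(tau,q.round(2),round(e,4),round(a,3))
print()
mid=np.array([.568,.2665,.195])
for tau in (18,12):
  b=55-tau
  for yaw in np.arange(-.6,2.7,.4):
    Rt=toolR(yaw,-b); q,e,a=ik(mid+.019*Rt[:,2],Rt,np.array([-.5,.8,.1,1.3,0,1.4,-.6])); print(b,yaw.round(2),q.round(2),round(e,4),round(a,3))
E
```

```text
27 [ 0.39  0.52  0.03  2.15 -1.26  0.16 -0.12] 0.0047 0.031
22 [ 0.2   0.54  0.25  2.13 -1.12  0.26 -0.3 ] 0.0 0.0
18 [ 0.07  0.57  0.41  2.08 -0.97  0.37 -0.48] 0.0 0.0
15 [ 0.01  0.59  0.49  2.04 -0.88  0.45 -0.58] 0.0 0.0
10 [-0.06  0.64  0.58  1.98 -0.77  0.57 -0.71] 0.0 0.0
5 [-0.1   0.68  0.64  1.91 -0.68  0.68 -0.8 ] 0.0 0.0
0 [-0.12  0.72  0.67  1.85 -0.61  0.79 -0.88] 0.0 0.0

37 -0.6 [-0.53  0.83  0.32  1.37 -0.66  1.54 -2.19] 0.0 0.0
37 -0.2 [-0.56  0.9   0.31  1.2  -0.48  1.69 -1.96] 0.0 0.0
37 0.2 [-0.62  0.94  0.3   1.1  -0.29  1.78 -1.69] 0.0 0.0
37 0.6 [-0.7   0.95  0.3   1.09 -0.09  1.76 -1.4 ] 0.0 0.0
37 1.0 [-0.78  0.91  0.28  1.18  0.1   1.64 -1.13] 0.0 0.0
37 1.4 [-0.84  0.83  0.25  1.33  0.29  1.45 -0.9 ] 0.0 0.0
37 1.8 [-0.87  0.74  0.2   1.52  0.49  1.21 -0.73] 0.0 0.0
37 2.2 [-0.87  0.64  0.14  1.72  0.71  0.95 -0.6 ] 0.0 0.0
37 2.6 [-0.83  0.55  0.1   1.91  0.97  0.68 -0.5 ] 0.0 0.0
43 -0.6 [-0.48  0.87  0.28  1.32 -0.69  1.62 -2.19] 0.0 0.0
43 -0.2 [-0.53  0.95  0.28  1.13 -0.5   1.81 -1.98] 0.0 0.0
43 0.2 [-0.6   1.01  0.29  1.01 -0.3   1.91 -1.7 ] 0.0 0.0
43 0.6 [-0.69  1.01  0.3   1.   -0.08  1.89 -1.39] 0.0 0.0
43 1.0 [-0.79  0.97  0.29  1.1   0.13  1.76 -1.12] 0.0 0.0
43 1.4 [-0.87  0.88  0.27  1.28  0.33  1.53 -0.91] 0.0 0.0
43 1.8 [-0.92  0.78  0.23  1.5   0.54  1.26 -0.77] 0.0 0.0
43 2.2 [-0.93  0.67  0.18  1.73  0.8   0.99 -0.69] 0.0 0.0
43 2.6 [-0.87  0.57  0.1   1.94  1.14  0.73 -0.68] 0.0001 0.0
```

```bash
python3 - <<'E'
from h import *
Rt=toolR(-.19,18); g=np.array([.526,-.2455,.1227]); p=g+.019*Rt[:,2]; print(p)
plan(p,Rt)
E
```

```text
[ 0.53176566 -0.24660885  0.10462993]
shift [-0.0154 -0.003   0.0094] turn [-0.0083 -0.1356  0.0018] rows>= 1.0
```

Call:
carry_out([
  [-0.004,-0.001,0.0,-0.003,-0.06,0,0],
  [-0.008,-0.002,0.002,-0.005,-0.1356,0.001,0],
  [-0.012,-0.003,0.006,-0.008,-0.1356,0.0018,0],
  [-0.0154,-0.003,0.0094,-0.0083,-0.1356,0.0018,0],
  [-0.0154,-0.003,0.0094,-0.0083,-0.1356,0.0018,0],
])

```text
clock: 11.88
position: [0.5308, -0.2467, 0.1037]
tool_rot: [-3.14, -0.314, -0.192]
force: [-0.8, -0.9, -0.2]
grip_width: 0.0854
```

```bash
python3 - <<'E'
from h import *
Rt=toolR(-.19,18); g=np.array([.526,-.2455,.1227]); p=g+.019*Rt[:,2]
s,im,d=grab('wrist','w9'); print(s['clock'],s['qpos'].round(3),s['position'].round(4),s['force'].round(2)); plan(p,Rt,s)
E
```

```text
11.875 [ 0.019  0.589  0.467  2.089 -1.032  0.365 -0.434] [ 0.5308 -0.2467  0.1037] [-0.77 -0.89 -0.24]
shift [ 0.0012 -0.0003 -0.0006] turn [-0.0013  0.0003 -0.0015] rows>= 1.0
```

View pics/w9.png

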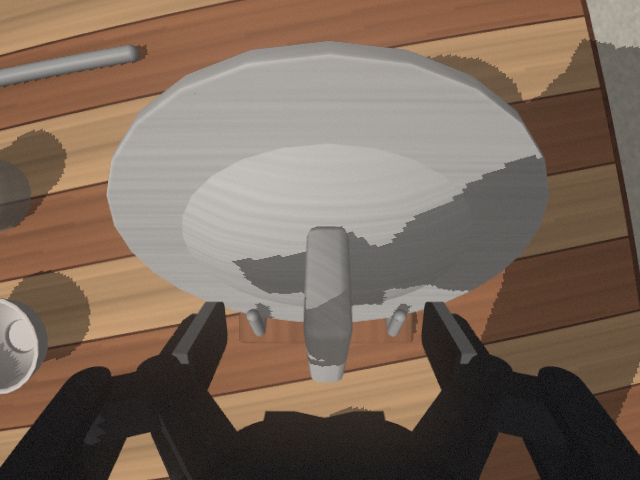

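The fin is centred between the fingers (u≈327 against a jaw centre of ≈325), so I'm closing.

Call:
carry_out([
  [0,0,0,0,0,0,120],
  [0,0,0,0,0,0,180],
  [0,0,0,0,0,0,255],
  [0,0,0,0,0,0,255],
  [0,0,0,0,0,0,255],
  [0,0,0,0,0,0,255],
], force=90)

```text
clock: 12.68
position: [0.5315, -0.2471, 0.1043]
tool_rot: [3.141, -0.314, -0.19]
force: [-3.5, -3.5, 4.4]
grip_width: 0.0147
```

```bash
python3 - <<'E'
from h import *
s,im,d=grab('wrist','w10'); print(s['clock'],s['qpos'].round(3),s['position'].round(4),s['tool_rot'].round(3),s['force'].round(2),s['moment'].round(2),s['grip_width'])
Rl=lidR(-.19); Rt=rot(s['tool_rot']); print('draw dir in tool',(Rt.T@Rl[:,0]).round(3),'lid z in tool',(Rt.T@Rl[:,2]).round(3))
E
```

```text
12.675 [ 0.015  0.59   0.473  2.087 -1.029  0.367 -0.437] [ 0.5315 -0.2471  0.1043] [ 3.141 -0.314 -0.19 ] [-3.51 -3.53  4.43] [-1.01  0.76 -0.18] 0.014730514151589954
draw dir in tool [ 0.798  0.    -0.602] lid z in tool [-0.602  0.    -0.798]
```

View pics/w10.png

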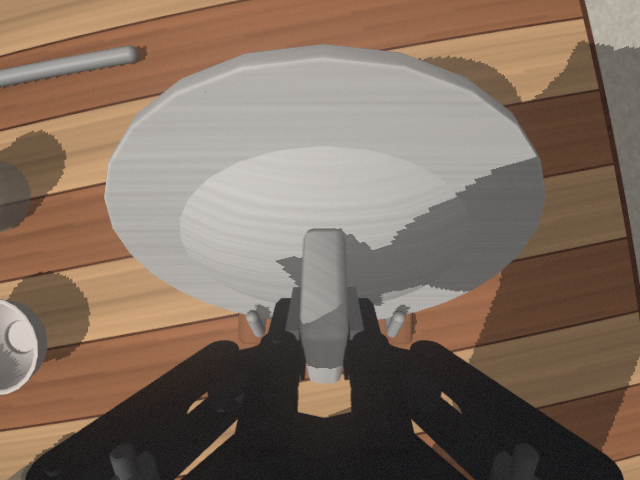

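Call:
carry_out([
  [0.008,0,-0.006,0,0,0,255],
  [0.016,0,-0.012,0,0,0,255],
  [0.024,0,-0.018,0,0,0,255],
  [0.032,0,-0.024,0,0,0,255],
  [0.04,0,-0.03,0,0,0,255],
], force=90)

```text
clock: 13.35
position: [0.5598, -0.2515, 0.1452]
tool_rot: [-3.141, -0.312, -0.189]
force: [-4.3, 0.9, -3.6]
grip_width: 0.0149
```

```bash
python3 - <<'E'
from h import *
s,im,d=grab('wrist','w11'); print(s['clock'],s['qpos'].round(3),s['position'].round(4),s['tool_rot'].round(3),s['force'].round(2),s['moment'].round(2),s['grip_width'])
E
```

```text
13.35 [-0.092  0.583  0.619  1.998 -0.908  0.5   -0.587] [ 0.5598 -0.2515  0.1452] [-3.141 -0.312 -0.189] [-4.29  0.93 -3.57] [ 0.21  1.44 -0.07] 0.014903949235549314
```

View pics/w11.png

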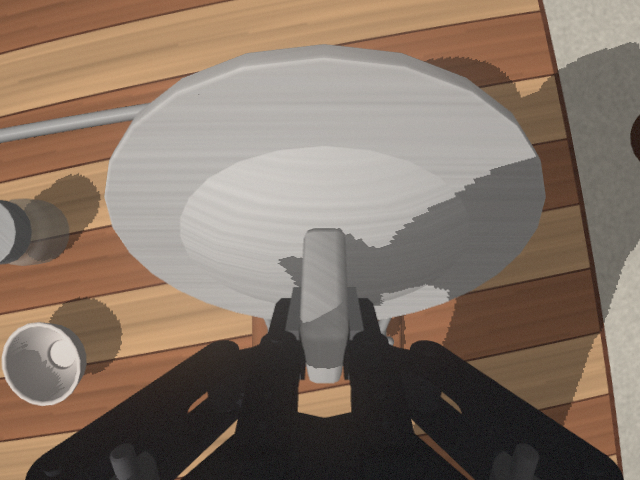

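Call:
carry_out([
  [0.008,0,-0.006,0,0,0,255],
  [0.016,0,-0.012,0,0,0,255],
  [0.017,0,-0.03,0,0,0,255],
  [0.025,0,-0.06,0,0,0,255],
  [0.035,0,-0.09,0,0,0,255],
  [0.043,0,-0.12,0,0,0,255],
  [0.048,0,-0.14,0,0,0,255],
], force=90)

```text
clock: 14.28
position: [0.5629, -0.2524, 0.295]
tool_rot: [3.141, -0.315, -0.189]
force: [-0.3, 0.6, -4.5]
grip_width: 0.0151
```

```bash
python3 - <<'E'
from h import *
s,im,d=grab('wrist','w12'); print(s['clock'],s['qpos'].round(3),s['position'].round(4),s['tool_rot'].round(3),s['force'].round(2),s['moment'].round(2),s['grip_width'])
grab('scene','s12')
E
```

```text
14.275 [-0.313  0.427  0.913  1.85  -0.619  0.799 -0.866] [ 0.5629 -0.2524  0.295 ] [ 3.141 -0.315 -0.189] [-0.26  0.57 -4.46] [0.1  0.65 0.02] 0.015078638150299967
```

View pics/w12.png

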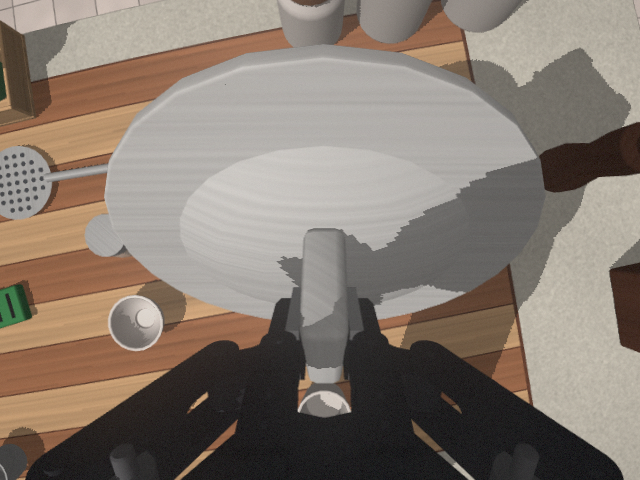

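View pics/s12.png

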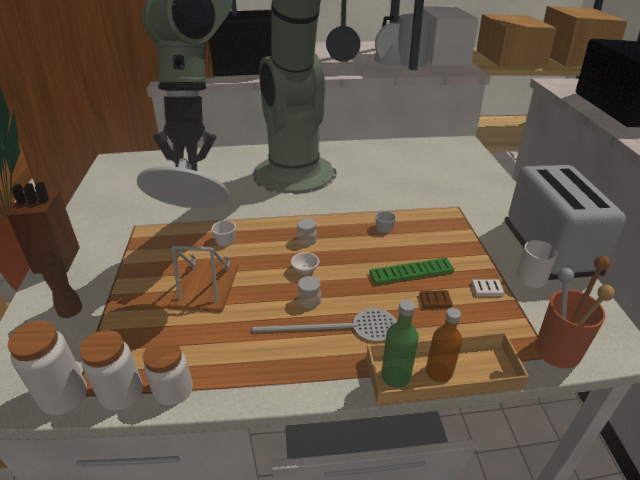

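The lid is free and hangs unchanged in the grip, with 4.5 N of weight on the wrist. I'll measure its plane in tool coordinates from the wrist depth.

```bash
cat > lidtool.py <<'E'
from h import *
def lid_in_world(s,im,d,rough):
    """rough=(R,U) world lid pose; depth points on rim annulus -> plane normal, and rim centre from circle fit of the outline"""
    Rl,U=rough; vv,uu=np.mgrid[0:480:2,0:640:2]; dd=d[vv,uu].ravel()
    P=depthpts('wrist',np.c_[uu.ravel(),vv.ravel()],dd,s); L=(P-U)@Rl
    rr=np.hypot(L[:,0],L[:,1]); g=(dd>0)&(rr>.070)&(rr<.092)&(abs(L[:,2]-.008)<.012)
    Q=P[g]; c=Q.mean(0)
    for _ in range(4):
        n=np.linalg.svd(Q-c,full_matrices=False)[2][2]; e=(Q-c)@n; Q=Q[abs(e)<max(2*e.std(),.001)]; c=Q.mean(0)
    n*=np.sign(n@Rl[:,2]); 
    return n,c,g.sum(),((c-U)@n)
E
python3 - <<'E'
from lidtool import *
tb=np.array([.5315,-.2471,.1043]); Rb=rot((3.141,-.314,-.19)); Rl=lidR(-.19); U=np.array([.5622,-.2525,.097])
Rrel=Rb.T@Rl; Urel=Rb.T@(U-tb); np.savez('rel.npz',R=Rrel,U=Urel); print(Urel.round(4),R.from_matrix(Rrel).as_rotvec().round(3))
for f in ('w10','w12'):
    z=np.load('pics/'+f+'.npz'); s=dict(position=z['p'],tool_rot=z['r']); Rt=rot(z['r'])
    n,c,k,h=lid_in_world(s,z['im'],z['d'],(Rt@Rrel,z['p']+Rt@Urel)); print(f,k,'n in tool',(Rt.T@n).round(4),'exp',Rrel[:,2].round(4),'h',h)
z=np.load('pics/w12.npz'); s=dict(position=z['p'],tool_rot=z['r']); Rt=rot(z['r']); im=z['im'].copy(); t=np.linspace(0,2*np.pi,80)
for r,h in ((.095,.008),(.066,.008)):
  cv2.polylines(im,[project('wrist',z['p']+(np.c_[r*np.cos(t),r*np.sin(t),0*t+h]@Rrel.T+Urel)@Rt.T,s).round().astype(int)],True,(0,0,255),1)
cv2.imwrite('pics/w12v.png',im)
E
```

```text
[ 0.0274 -0.0005  0.0166] [-2.979 -0.     0.997]
w10 10908 n in tool [-0.6016 -0.0013 -0.7988] exp [-6.019e-01  5.000e-04 -7.985e-01] h 0.008127563717045864
w12 10791 n in tool [-0.6009 -0.0008 -0.7993] exp [-6.019e-01  5.000e-04 -7.985e-01] h 0.008079068811166868
```

View pics/w12v.png

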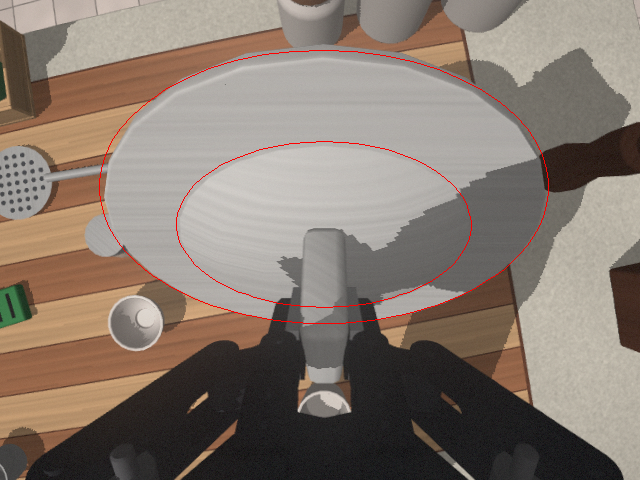

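```bash
python3 - <<'E'
from ik import *
z=np.load('rel.npz'); Rrel,Urel=z['R'],z['U']
s=telemetry.observe()
for yaw in (.9,1.2):
    Rt=Rz(yaw)@Rrel.T
    for h in (.26,.15):
        p=np.array([.568,.267,h])-Rt@Urel; print(yaw,h,p.round(4),ik(p,Rt,s['qpos'])); plan(p,Rt,s)
E
```

```text
0.9 0.26 [0.561  0.2574 0.2897] (array([-0.94455746,  0.92088585,  0.75922496,  1.0263348 , -0.17775336,
        1.88985856, -0.93854979]), np.float64(6.933141525709115e-05), np.float64(0.00022701467675971675))
shift [-0.0951 -0.5005 -0.0253] turn [-0.1854 -0.8621 -1.1137] rows>= 9.0
0.9 0.15 [0.561  0.2574 0.1797] (array([-0.94893151,  1.00719084,  0.71177078,  1.14672046, -0.21632593,
        1.69728971, -0.974845  ]), np.float64(5.476876523504454e-05), np.float64(0.00020600977183280362))
shift [-0.1293 -0.5005  0.0792] turn [-0.1854 -0.8621 -1.1137] rows>= 9.0
1.2 0.26 [0.5642 0.2557 0.2897] (array([-1.02816982,  0.87208381,  0.75693019,  1.13308963, -0.05087994,
        1.72496057, -0.72165729]), np.float64(5.236949948165287e-05), np.float64(0.0001911102928384565))
shift [-0.0918 -0.4995 -0.0243] turn [-0.2359 -0.7975 -1.4172] rows>= 9.0
1.2 0.15 [0.5642 0.2557 0.1797] (array([-1.02810613,  0.96640707,  0.71344731,  1.24559896, -0.09667129,
        1.53829325, -0.77195371]), np.float64(4.135749909837086e-05), np.float64(0.00017139080843656912))
shift [-0.1261 -0.4995  0.0803] turn [-0.2359 -0.7975 -1.4172] rows>= 9.0
```

Call:
carry_out([
  [-0.0055,-0.03,-0.0015,-0.0142,-0.0479,-0.085,255],
  [-0.0156,-0.085,-0.0041,-0.04,-0.1356,-0.241,255],
  [-0.0257,-0.14,-0.0068,-0.0661,-0.2233,-0.3968,255],
  [-0.0358,-0.195,-0.0095,-0.092,-0.311,-0.5527,255],
  [-0.0459,-0.25,-0.0122,-0.118,-0.3988,-0.7086,255],
  [-0.056,-0.305,-0.0148,-0.1439,-0.4865,-0.8645,255],
  [-0.0661,-0.36,-0.0175,-0.1698,-0.5742,-1.0204,255],
  [-0.0762,-0.4146,-0.0202,-0.1958,-0.6619,-1.1763,255],
  [-0.0854,-0.4645,-0.0226,-0.2194,-0.7417,-1.318,255],
  [-0.0918,-0.4995,-0.0243,-0.2359,-0.7975,-1.4172,255],
], force=90)

```text
clock: 15.62
position: [0.5629, 0.2593, 0.2858]
tool_rot: [-3.133, 0.648, 1.211]
force: [0.4, -1.0, -3.1]
grip_width: 0.0148
```

```bash
python3 - <<'E'
from lidtool import *
from ik import Rz
z=np.load('rel.npz'); Rrel,Urel=z['R'],z['U']
s,im,d=grab('wrist','w13'); Rt=rot(s['tool_rot']); print(s['clock'],s['qpos'].round(3),s['position'].round(4),s['force'].round(2),s['grip_width'])
n,c,k,h=lid_in_world(s,im,d,(Rt@Rrel,s['position']+Rt@Urel)); print(k,'n world',n.round(4),'U',(s['position']+Rt@Urel).round(4),h)
Rg=Rz(1.2)@Rrel.T
plan(np.array([.568,.267,.15])-Rg@Urel,Rg,s)
E
```

```text
15.625 [-0.994  0.888  0.672  1.154 -0.057  1.716 -0.756] [0.5629 0.2593 0.2858] [ 0.37 -1.04 -3.11] 0.014821869529268044
10463 n world [5.7e-03 5.0e-04 1.0e+00] U [0.5664 0.2706 0.2561] 0.00752488799278173
shift [0.0618 0.0032 0.0863] turn [-0.002   0.0024  0.0089] rows>= 2.0
```

View pics/w13.png

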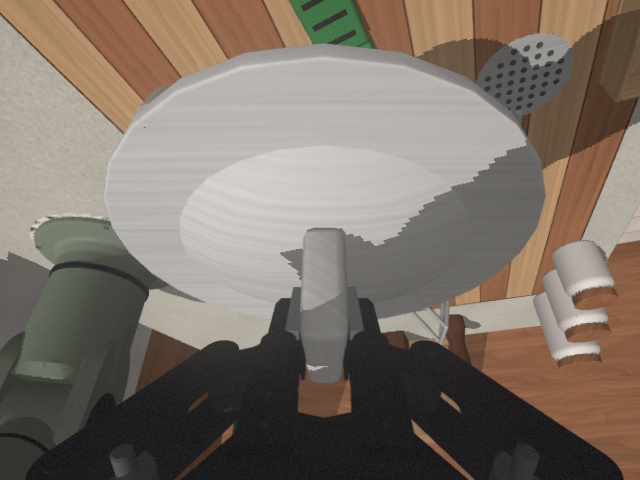

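The lid is level within 0.4° and hasn't moved in the grip. Lowering it to the final height.

Call:
carry_out([
  [0.01,0.0005,0.014,0,0,0.002,255],
  [0.022,0.001,0.031,-0.001,0.001,0.004,255],
  [0.035,0.002,0.049,-0.001,0.001,0.006,255],
  [0.048,0.0025,0.067,-0.002,0.002,0.008,255],
  [0.057,0.003,0.08,-0.002,0.002,0.009,255],
  [0.0618,0.0032,0.0863,-0.002,0.0024,0.009,255],
  [0.0618,0.0032,0.0863,-0.002,0.0024,0.009,255],
  [0.0618,0.0032,0.0863,-0.002,0.0024,0.009,255],
], force=90)

```text
clock: 16.68
position: [0.5654, 0.2525, 0.1824]
tool_rot: [3.135, 0.643, 1.19]
force: [-0.5, 0.1, -3.7]
grip_width: 0.0153
```

```bash
cat > fin.py <<'E'
from lidtool import *
from ik import Rz
import sys
z=np.load('rel.npz'); Rrel,Urel=z['R'],z['U']
s,im,d=grab('wrist','w'+sys.argv[1]); Rt=rot(s['tool_rot']); print(s['clock'],s['qpos'].round(3),s['position'].round(4),s['qd'].round(3),s['force'].round(2),s['grip_width'])
n,c,k,h=lid_in_world(s,im,d,(Rt@Rrel,s['position']+Rt@Urel)); print(k,'n world',n.round(4),'U',(s['position']+Rt@Urel).round(4),h)
Rg=Rz(1.2)@Rrel.T
plan(np.array([.568,.267,.15])-Rg@Urel,Rg,s)
_,im,d=grab('top','t'+sys.argv[1]); grab('scene','s'+sys.argv[1])
# independent: lid rim extents from top depth
vv,uu=np.mgrid[190:290,190:330]; P=depthpts('top',np.c_[uu.ravel(),vv.ravel()],d[vv,uu].ravel())
Q=P[(abs(P[:,2]-.160)<.012)&(np.hypot(P[:,0]-.568,P[:,1]-.267)<.11)]
(cx,cy),r=cv2.minEnclosingCircle(Q[:,:2].astype(np.float32)); 
rr=np.hypot(Q[:,0]-cx,Q[:,1]-cy); print('top-cam rim circle',cx,cy,r,'rim z',np.median(Q[(rr>.072)&(rr<.09),2]))
E
python3 fin.py 14
```

```text
16.675 [-0.987  0.976  0.642  1.252 -0.099  1.537 -0.801] [0.5654 0.2525 0.1824] [-0.001 -0.002 -0.002  0.001  0.001 -0.     0.   ] [-0.48  0.13 -3.68] 0.015310403126252644
10471 n world [-6.9e-03 -5.0e-04  1.0e+00] U [0.5695 0.2638 0.1527] 0.007508848658817318
shift [ 0.0036 -0.0024  0.0006] turn [-0.0002 -0.0029 -0.0079] rows>= 1.0
top-cam rim circle 0.5689005255699158 0.2632531523704529 0.09586938470602036 rim z 0.16167647248655093
```

View pics/s14.png

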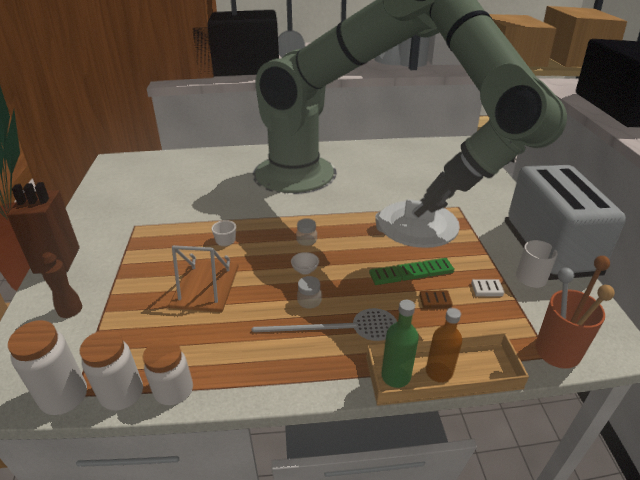

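View pics/t14.png

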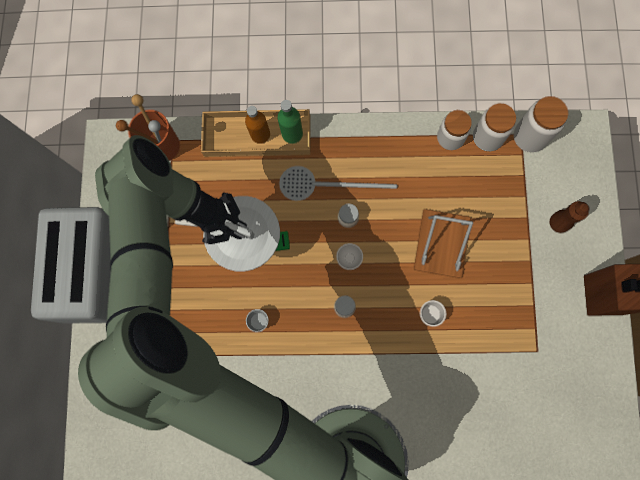

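The wrist model and top camera agree: centre is ≈3 mm off and about 2.7 mm high. One small correction, then hold.

Call:
carry_out([
  [0.0018,-0.0012,0.0003,0,0,-0.004,255],
  [0.0036,-0.0024,0.0006,0,-0.001,-0.008,255],
  [0.0036,-0.0024,0.0006,0,-0.001,-0.008,255],
  [0.0036,-0.0024,0.0006,0,-0.001,-0.008,255],
  [0.0036,-0.0024,0.0006,0,-0.001,-0.008,255],
  [0.0036,-0.0024,0.0006,0,-0.001,-0.008,255],
  [0.0036,-0.0024,0.0006,0,-0.001,-0.008,255],
  [0.0036,-0.0024,0.0006,0,-0.001,-0.008,255],
], force=90)

```text
clock: 17.82
position: [0.5639, 0.2556, 0.1791]
tool_rot: [-3.141, 0.645, 1.201]
force: [0.3, 0.2, -4.3]
grip_width: 0.015
```

```bash
python3 fin.py 15; python3 - <<'E'
import cv2
a=cv2.imread('pics/s15.png')[220:300,340:520]; cv2.imwrite('pics/s15c.png',cv2.resize(a,None,fx=4,fy=4,interpolation=cv2.INTER_CUBIC))
E
```

```text
17.825 [-0.989  0.98   0.638  1.251 -0.1    1.537 -0.8  ] [0.5639 0.2556 0.1791] [-0.001 -0.     0.001 -0.002  0.003  0.001  0.001] [ 0.29  0.22 -4.31] 0.015040733353514158
10471 n world [-1.3e-03 -8.0e-04  1.0e+00] U [0.5677 0.2669 0.1494] 0.007512934776712404
shift [-0.0002  0.0002 -0.0006] turn [-0.0007 -0.0012  0.0005] rows>= 1.0
top-cam rim circle 0.5681728720664978 0.2658720910549164 0.09537697583436966 rim z 0.15841408987804506
```

View pics/s15c.png

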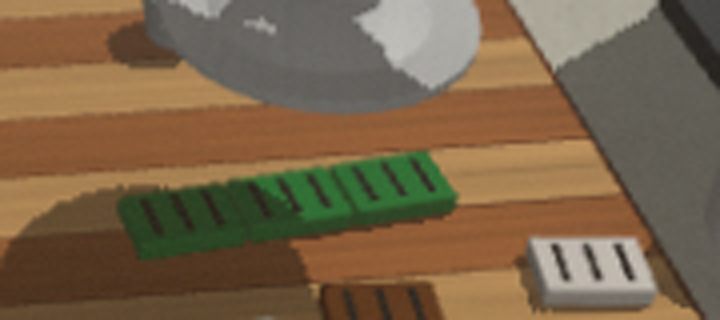

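The lid is centred, level and steady at 0.150 m. The bar row is intact. Handing in.

```bash
python3 -c "
from workcell import ticket; print(ticket.job_done())"
```

```text
the job is handed in; nothing more can be done
None
```

The bars are in one row and let go of, and I handed the job in with the lid held level and steady above the middle bar, at 17.8 s of the 66 s allowed.

- **Bars:** I squared the middle bar where it lay, which moved it no more than about 1 mm. I then slid the left and right bars up to it and let go. From above, the row measured 210.4 × 49.3 mm against an ideal 210 × 50, with gaps of about 1 mm and flush edges. After the lid move it still looked intact.
- **Lid:** I drew it about 65–70 mm up its slope, lifted it clear of the rack and turned it level with the grip upward. At the last check its underside centre was at (0.568, 0.267, 0.149) m, and the middle bar's centre is about (0.568, 0.267). It was level within 0.1°, and the grip was steady at 15 mm with 4.3 N of weight on the wrist.
- **Cross-check:** The top camera put the lid's rim centre at (0.568, 0.266) m with the rim top at 0.158 m. That agrees within about 1 mm.
- **What went wrong:** My first approach to the lid tilted the tool too far. Joint 6 came to its lower limit, and joint 5 read -1.263 against its limit of -1.26. I backed off to a less tilted grasp straight away, but I can't tell whether that reading counts as passing the range.
- **Other objects:** The jars, bowl, skimmer, measuring cup, ramekin and both look-alike bars appear unmoved in the last pictures. I checked those only by eye.

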